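# Load the spare battery pack into the desk backup-power dock

### The job

Draw the battery pack out of its storage sleeve, set it down flat and let go of it so that it can be taken by its other end, then slide it nose first under the hood of the dock until it is fully home and its front edge holds the switch lever pressed. Do not turn the pack over or stand it on end, and leave the mug, the mouse and the webcam where they are.

Things in the scene. Friction and masses are not known exactly. Their poses are not given: they have to be found in the camera images.
- pack_center (a point): Centre (half-way up) of the loose battery pack: black block, grey panel on top, 160 mm long (x), 56 wide (y), 42 high (z up), 0.3 to 0.6 kg. Its +x end is the plain nose with two small brass contacts; the last 10 mm at -x is a grey flange 72 wide (same height), too wide for the dock. It starts in the sleeve, flange inside, 65 mm of the nose end out. Lying on the desk, its centre is 21 mm up.
- pack_nose (a point): Middle of the pack's nose face, half-way up, 80 mm along the pack's +x from its centre.
- pack_tail (a point): Middle of the pack's flange face, half-way up, 80 mm along the pack's -x from its centre.
- sleeve_mouth (a point): Fixed sheet-steel storage sleeve: box 105 mm long, 92 wide, 55 high, closed at the back, two straps as its roof. Point: middle of its open mouth on its inner floor, 3 mm above the desk; +x points straight out of the mouth, roughly away from the robot. Inside 84 wide, 49 high. The pack stands 95 mm in, square within a few degrees, and comes out only along +x.
- dock_mouth (a point): Fixed grey dock. Point: middle of the hood's mouth on the floor plate, 6 mm above the desk; +x is the way the pack goes in (roughly away from the robot). Before the mouth the plate runs out 140 mm as an open apron 84 wide. The bay is 60 wide between walls 40 long, 48 high inside; hood top 60 above the desk. Flared guides widen it to about 80 over the 19 mm before the mouth.
- dock_stop (a point): Middle of the near face of the dock's low end stop (10 mm high, across the bay), on the floor plate 65 mm behind the mouth, axes as the dock's. Fully home, the pack's nose is against it and 95 mm of the pack's flange end stands out of the hood. A flat white power unit 32 high, 84 wide, lies from 27 to 82 mm behind it.
- lever (a joint): Angle (rad) of the hinged steel arm (55 mm) of the pack-presence switch at the far end of the bay behind the hood: 0 at rest, leaning to the mouth; grows as the pack's nose edge pushes it back; about 0.36 with the pack fully home, limit 0.5. Switch made above 0.28. Turns about an upright pin on the bay's +y side; a light spring (under 1 N at the roller) returns it, too weak to push the pack back.
- lever_roller (a point): Roller (10 across, 16 tall, upright) at the free end of the switch arm, about 21 mm above the dock's floor plate; at rest it reaches about 19 mm in front of the end stop.
- mug: White mug, 80 across, 95 high, bystander beside the work; origin under its centre.
- mouse: Black computer mouse, 105 x 60 x 33, bystander beside the work; origin under its centre.
- webcam: Black webcam on a foot, 90 wide, 72 high, bystander beyond the work; origin under its foot.
There are look-alikes about, which are no part of the job. What is shaped like the part that bears pack_center but turquoise is not meant.

How it is judged (in metres and radians):
On the way:
1. the pack is wholly out of the sleeve, set down flat and let go (x of pack_tail in the frame of sleeve_mouth above -0.002 m and height (world z) of pack_center below 0.031 m and angle between pack_center's own z axis and vertical below 0.1 rad and contact force between the fingers and anything else below 0.2 N), for 0.2 s.
At the end, for the whole second after the job is handed in: The pack lies flat in the dock, nose first, its nose within 4 mm of the end stop and 6 mm of the bay's centre line, square within 0.1 rad, and the switch lever is held pressed beyond 0.28 rad (value of joint lever above 0.28 rad and x of pack_nose in the frame of dock_mouth between 0.061 and 0.069 m and x of pack_center in the frame of dock_mouth below 0 m and y of pack_nose in the frame of dock_mouth between -0.006 and 0.006 m and angle between the x axis of pack_center and the x axis of dock_mouth, either way round below 0.1 rad and angle between pack_center's own z axis and vertical below 0.06 rad); the robot touches nothing.
It fails at once if the pack is turned over or stood on end (angle between pack_center's own z axis and vertical above 0.7 rad).
It fails at once if the mug is moved more than 30 mm (distance of mug from where it was at the start of the episode above 0.03 m).
It fails at once if the mouse is moved more than 30 mm (distance of mouse from where it was at the start of the episode above 0.03 m).
It fails at once if the webcam is moved more than 30 mm (distance of webcam from where it was at the start of the episode above 0.03 m).
It also fails if it takes over 51 s, if anything falls off the work surface, if the arm or the gripper's body presses on something with over 40 N, if the wrist force passes 120 N, or if a joint passes its speed limit or range.

### The arm

A 6-joint arm with a two-finger parallel gripper is mounted at the origin on the work surface. World frame = base frame: x ahead of the robot, y to its left, z up, the work surface at z = 0. Lengths are in mm, angles in rad, forces in N, time in s.
With the tool pointing down it reaches from about 350 to 775 mm from the base axis. Payload 7.3 kg.
Tool frame: the origin (TCP) lies at the very end of the fingers, on their centre line; the grasp point (between the pads) lies 19 mm behind it; x points along the fingers, y is the direction in which the jaws open and shut, and the axes are right-handed (so a half turn about x gives the same grasp; the last joint's range is limited). The gripper opens to 92 mm and grips with 3 to 60 N. Pads are 19 mm wide; open, the fingers measure 130 mm over their backs; the gripper's body (75 mm by 190 mm) begins 47 mm behind the grasp point.
Start: joints at [-1.357, 0.342, 1.524, -0, 1.275, -0.146], TCP at [184.869, -491.394, 226.741] pointing down, gripper open.
Joint ranges: [-2.53, 2.53], [-0.77, 2.02], [0.04, 2.7], [-1, 4.14], [0.28, 2.66], [-3.11, 3.11]. Speed limits (rad/s): [2.57, 2.57, 3.14, 3.14, 3.14, 3.14].

### API

Orientations are given as [roll, pitch, yaw] about the fixed x, y, z axes, in that order (R = Rz(yaw) Ry(pitch) Rx(roll)).
In Python, from plant import bot gives the robot as it stands.
- The arm moves only by the tool step_arm, never from a script. Its argument "targets" is a list that holds one entry, the list of rows, each a list of 4 numbers: the shift along the tool's x, y, z in m, then the turn about the tool's x in degrees. A call has exactly 5 rows; each row is the pose to reach, as a shift and turn from the pose measured when the call began, along the tool's axes at that moment; what a row does not reach only later rows make up. A row lasts 1/12 s, in which the tool goes at most 41.7 mm and 7.16 degrees, less where a joint would pass 70% of its speed; a pose out of reach is approached as far as the arm can. A call with a gripper value outside its range is refused whole. "jaw" is the closure, from 0 (fully open) to 1 (shut), set as the call begins (left out, the last holds). The fingers move at their own pace and stop on an object; the grip force is fixed at half the most. Time passes only in rows, so rows that repeat a pose let the fingers close, or fill a call up. It gives the time, the measured TCP pose, the force and the opening at its end, in the units of the state.
- bot.get_obs(): the state, without advancing time (a new reading comes with each control period).
- bot.capture(name): name is "scene" or "top"; returns a dict with "color" (480x640x3 uint8, red, green, blue), "depth" (480x640 float32, mm along the optical axis (not along the pixel's ray), 0 where there is no reading), "fov_y" (degrees; the focal length in pixels is half the picture's height over the tangent of half this angle, whatever the lens; pixels are square), "cx", "cy" (the principal point, pixels), "dist_coeffs" ([k1, k2, p1, p2, k3] as OpenCV has them; the pictures are not rectified), "rvec" (rotation vector, rad) and "tvec" (3), from world to camera coordinates, as OpenCV has them. Camera axes: x right, y down, z forward; pixel columns grow to the right and rows downward; lengths in mm; the calibration is good to about 2 mm. A picture is of the moment at which its call begins.
- bot.close_job(): hands the job in, once; it reports no verdict.
The state is a dict: "time": time; "joint_positions": joint angles; "dq": joint speeds; "tau": joint torques, N m; "tool_pos": TCP position; "tcp_rot": TCP orientation; "contact_force": force on the tool from outside, world axes, zero at the start; "moment": the same for the moment, N m; "grip_width": finger opening in mm.
Only numpy, scipy, OpenCV 4.12 (cv2) and the standard library are available. Lean on these libraries where they do the work, as an engineer would, in place of code of your own. Each camera call takes 0.05 s, during which the arm holds its last target. There are 200 camera calls.

## Working session

There is one attempt and no reset: what is moved stays moved. The work goes in short steps, Python scripts to look and compute and a tool call to move; the robot and the scene stay as the last step left them, time stands still between calls to the robot, and variables do not carry over. Pictures are saved under pics/ and viewed, about 8 in all and at most 12, crops included, and the job is handed in when it is done.

Besides the shell and the picture viewer there is one more tool, called after "Emit:" as name(argument=value, ...) on one line, values as JSON. step_arm: Moves the arm, as the interface text tells. Its arguments: {"type":"object","properties":{"targets":{"type":"array","items":{"type":"array","items":{"type":"array","items":{"type":"number"}}}},"jaw":{"type":"number"}},"required":["targets"]}

```bash
mkdir -p pics; ls
cat > h.py <<'E'
import numpy as np, cv2, pickle
from plant import bot
def cap(n,save=None):
    c=bot.capture(n); pickle.dump(c,open(f'{n}.pkl','wb'))
    if save: cv2.imwrite(f'pics/{save}.png',c['color'][:,:,::-1])
    return c
def ld(n): return pickle.load(open(f'{n}.pkl','rb'))
def K(c):
    f=240/np.tan(np.radians(c['fov_y'])/2); return np.array([[f,0,c['cx']],[0,f,c['cy']],[0,0,1]])
def RT(c): return cv2.Rodrigues(np.array(c['rvec'],float))[0],np.array(c['tvec'],float).ravel()
def ray(c,uv):
    p=cv2.undistortPoints(np.array(uv,float).reshape(-1,1,2),K(c),np.array(c['dist_coeffs'],float)).reshape(-1,2)
    return np.c_[p,np.ones(len(p))]
def atz(c,uv,z):  # world points where pixel rays meet height z
    R,t=RT(c); d=ray(c,uv)@R; o=-R.T@t
    return o+d*((z-o[2])/d[:,2])[:,None]
def dep(c,uv):
    R,t=RT(c); uv=np.array(uv).reshape(-1,2); D=c['depth'][uv[:,1].astype(int),uv[:,0].astype(int)]
    return (ray(c,uv)*D[:,None]-t)@R
def cloud(c):
    v,u=np.mgrid[0:480,0:640]; return dep(c,np.c_[u.ravel(),v.ravel()]).reshape(480,640,3)
def proj(c,P):
    return cv2.projectPoints(np.array(P,float).reshape(-1,3),np.array(c['rvec'],float),np.array(c['tvec'],float),K(c),np.array(c['dist_coeffs'],float))[0].reshape(-1,2)
E
python3 - <<'E'
from h import *
o=bot.get_obs(); print({k:np.round(v,3) for k,v in o.items()})
for n in('scene','top'):
    c=cap(n,n+'0'); R,t=RT(c); print(n,c['fov_y'],c['dist_coeffs'],-R.T@t,R[2])
E
```

```text
pics
{'time': np.float64(0.0), 'joint_positions': array([-1.357,  0.343,  1.525,  0.   ,  1.275, -0.146]), 'dq': array([-0.   ,  0.   , -0.001, -0.   , -0.   , -0.001]), 'tau': array([  0.   , -43.124, -24.423,   0.072,   0.056,  -0.   ]), 'tool_pos': array([ 184.767, -490.979,  226.038]), 'tcp_rot': array([-1.725,  1.569,  1.776]), 'contact_force': array([-0.119, -0.076,  0.005]), 'moment': array([-0.065,  0.007,  0.03 ]), 'grip_width': np.float64(91.685)}
scene 45.092175804649784 [-0.18002776  0.          0.          0.          0.        ] [1307.96050027  556.59059106  819.32569664] [-0.60608676 -0.45990654 -0.64895671]
top 48.00087396131278 [0.04451203 0.         0.         0.         0.        ] [ 416.44974       5.69999111 1206.83689197] [ 0.12963937 -0.01148441 -0.9914947 ]
```

View pics/top0.png

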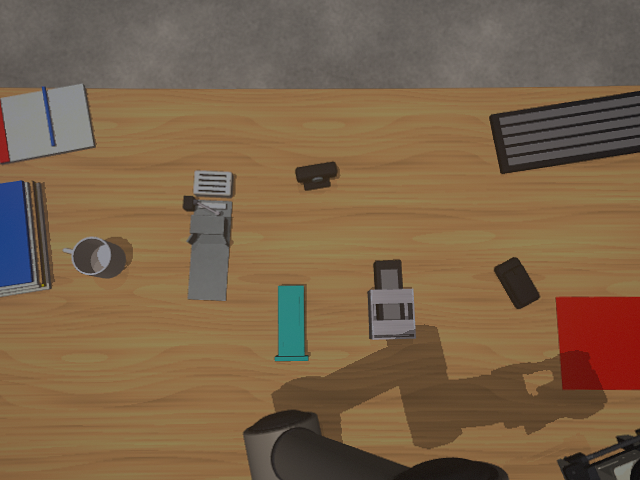

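View pics/scene0.png

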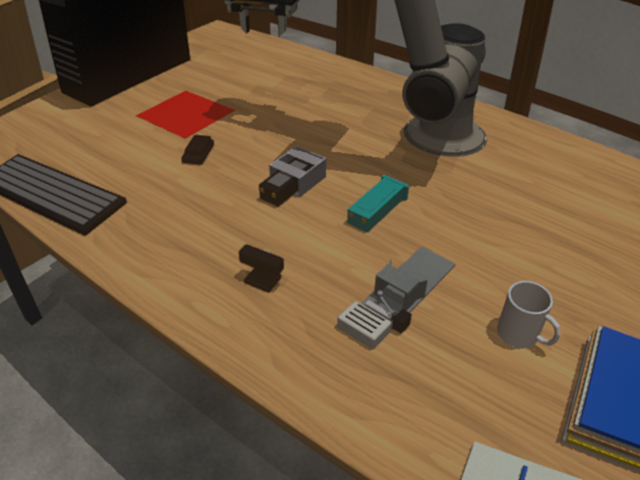

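The top view shows +x up and +y left. Four things could be taken for the pack: the black block with a grey panel in the sleeve (389,280), the turquoise look-alike (292,322), the mouse (517,282) and the webcam (317,175). By the description it is the black block in the sleeve. The dock is at (210,240), with its mouth facing the robot. I'll check both in close crops.

Run:
```python
from h import *
c=ld('top'); im=c['color'][:,:,::-1]
a=cv2.resize(im[250:350,345:435],None,fx=6,fy=6,interpolation=cv2.INTER_CUBIC)[:,:400*1+140]
b=cv2.resize(im[165:305,178:242],None,fx=4.2857,fy=4.2857,interpolation=cv2.INTER_CUBIC)
b=b[:600]; a=a[:600,:520]
cv2.imwrite('pics/crop1.png',np.hstack([a,b])); print(a.shape,b.shape)
X=cloud(c); 
for nm,(u0,u1,v0,v1) in dict(pack=(372,410,258,296),sleeve=(365,420,285,342),dock=(185,236,170,302)).items():
    P=X[v0:v1,u0:u1].reshape(-1,3); P=P[P[:,2]>3]
    h,e=np.histogram(P[:,2],bins=np.arange(0,80,4)); print(nm,h)
P=X[258:288,372:406].reshape(-1,3);P=P[abs(P[:,2]-45)<8];print(np.median(P[:,2]),cv2.minAreaRect(P[:,:2].astype(np.float32)))
P=X[283:345,362:420].reshape(-1,3);P=P[P[:,2]>47];print(np.median(P[:,2]),cv2.minAreaRect(P[:,:2].astype(np.float32)))
P=X[195:250,185:236].reshape(-1,3);P=P[abs(P[:,2]-60)<6];print(np.median(P[:,2]),cv2.minAreaRect(P[:,:2].astype(np.float32)))
```

```text
(600, 520, 3) (600, 274, 3)
pack [ 21  26   3   5   8   6   4   5  10  12 200 442 112 132 102   2   0   0
   0]
sleeve [ 75 113  21  24  30  17  28  26  26  36 161 363 181 801 497  21   0   0
   0]
dock [ 352 1875  579  131   97   51  107  483  501  101   17   19   18   64
  308  295   17    0    0]
45.368512659166505 ((507.75244140625, -174.9237060546875), (59.56253433227539, 56.599586486816406), 1.875899314880371)
54.91254026745311 ((427.47015380859375, -109.6572494506836), (118.52472686767578, 231.1312713623047), 1.2195494174957275)
59.8598876205138 ((605.8394165039062, 216.33718872070312), (83.12440490722656, 59.305198669433594), 87.9509048461914)
```

View pics/crop1.png

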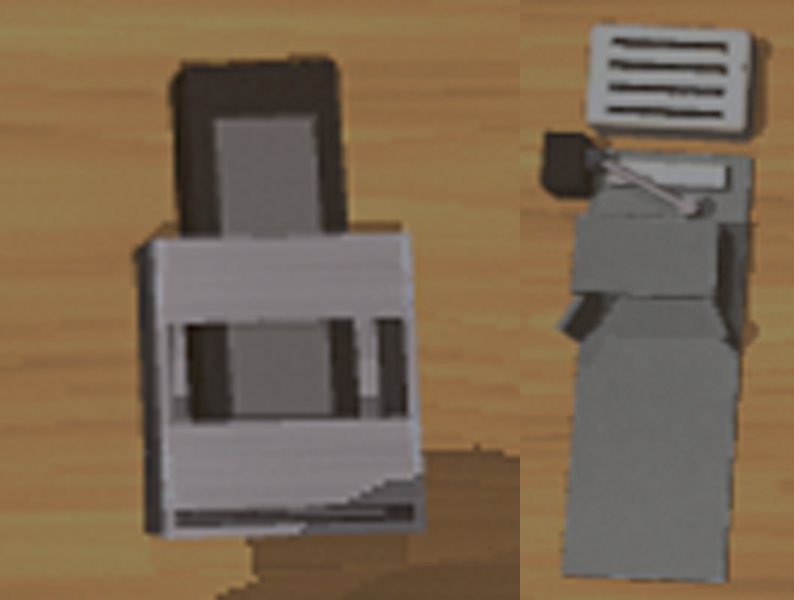

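The crop confirms the black pack, nose out of the sleeve. Top face nose edge: crop (180,62)–(333,60). Sleeve mouth edge: (152,237)–(410,235). Dock apron front corners: (565,577) and (725,581). Hood front edge: (572,290)–(715,293).

Run:
```python
from h import *
c=ld('top')
A=lambda L:[((u+.5)/6-.5+345,(v+.5)/6-.5+250) for u,v in L]
B=lambda L:[((u-520+.5)/4.2857-.5+178,(v+.5)/4.2857-.5+165) for u,v in L]
np.set_printoptions(precision=1,suppress=True)
print('pack nose L,R, right lower, panel topL,topR, panel lower L,R',*atz(c,A([(180,62),(333,60),(345,235),(215,118),(317,118),(222,233),(322,233),(234,415),(332,415)]),45)[:,:2])
print('sleeve FL FR BR BL',*atz(c,A([(154,237),(410,235),(425,530),(168,535)]),55)[:,:2])
print('hood FL FR BL BR',*atz(c,B([(572,290),(715,293),(578,214),(721,222)]),60)[:,:2])
print('apron FL FR  R2 L2',*atz(c,B([(565,577),(725,581),(740,345),(580,345)]),6)[:,:2])
print('far plate corner', atz(c,B([(752,156)]),6)[:,:2],'unit',*atz(c,B([(592,25),(750,30),(745,132),(588,125)]),32)[:,:2], 'stop near L/R',*atz(c,B([(605,180),(722,188)]),16)[:,:2])
# depth-based plane fits
X=cloud(c)
P=X[200:300,180:236].reshape(-1,3)
h=P[abs(P[:,2]-60)<5]; 
for nm,Q in(('hood',h),('apron',P[(abs(P[:,2]-6)<3)])):
    r=cv2.minAreaRect(Q[:,:2].astype(np.float32)); print(nm,len(Q),r)
```

```text
pack nose L,R, right lower, panel topL,topR, panel lower L,R [ 537.8 -144.8] [ 538.2 -200.1] [ 475.1 -202.6] [ 517.4 -157. ] [ 517.2 -193.7] [ 476.  -158.5] [ 475.8 -194.4] [ 411.4 -161.1] [ 411.2 -196. ]
sleeve FL FR BR BL [ 474.2 -132.9] [ 474.5 -223.9] [ 371.2 -225.7] [ 369.9 -135.4]
hood FL FR BL BR [598.1 252.6] [596.2 181.4] [636.7 250.5] [632.3 178.9]
apron FL FR  R2 L2 [457.1 264.4] [454.3 182.4] [577.1 176.3] [577.6 259.5]
far plate corner [[677.9 171.2]] unit [741.9 251.2] [739.  169.4] [684.9 171.4] [688.8 252.3] stop near L/R [663.2 246.2] [658.7 185.3]
hood 641 ((605.8668212890625, 217.10507202148438), (81.58766174316406, 59.305198669433594), 87.9509048461914)
apron 2466 ((568.5546264648438, 224.59788513183594), (225.33197021484375, 123.8731460571289), 0.8344855904579163)
```

```bash
cat >> h.py <<'E'
from scipy.spatial.transform import Rotation as Ro
def goal(p,yaw,prnt=True):
    "shift (mm, tool axes) and turn (deg) from the present pose to TCP p, pointing down, jaws opening across world heading yaw"
    o=bot.get_obs(); R=Ro.from_euler('xyz',o['tcp_rot']).as_matrix()
    s=R.T@(np.array(p,float)-o['tool_pos'])
    best=None
    for k in(0,np.pi):
        y=np.array([np.cos(yaw+np.pi/2+k),np.sin(yaw+np.pi/2+k),0]); yl=R.T@y
        a=np.degrees(np.arctan2(yl[2],yl[1]))
        if best is None or abs(a)<abs(best): best=a
    print('t',round(float(o['time']),2),'tcp',np.round(o['tool_pos'],1),'tilt',np.round(R[:,0],3),'q1,q6',np.round(o['joint_positions'][[0,5]],2),'F',np.round(o['contact_force'],1),'w',round(float(o['grip_width']),1))
    print('shift m',np.round(s/1000,4),'turn',round(best,2))
E
python3 -c "
from h import *
goal((507,-174.5,130),0.03)"
```

```text
t 0.1 tcp [ 184.8 -491.   226.1] tilt [-0.     0.001 -1.   ] q1,q6 [-1.36 -0.15] F [-0.4 -0.6 -0.2] w 91.7
shift m [ 0.0965 -0.1827 -0.413 ] turn 18.89
```

Emit:
step_arm(targets=[[[0.0, -0.016, -0.037, 4.0], [0.0, -0.032, -0.073, 8.0], [0.0, -0.048, -0.11, 12.0], [0.0, -0.065, -0.146, 16.0], [0.0, -0.081, -0.183, 18.9]]], jaw=0)

```text
time: 0.52
tool_pos: [328.2, -349.1, 226.0]
tcp_rot: [-1.258, 1.569, 1.91]
contact_force: [0.5, -0.1, 0.1]
grip_width: 91.7
```

```bash
python3 -c "
from h import *
goal((507,-174.5,130),0.03)"
```

```text
t 0.52 tcp [ 328.2 -349.1  226. ] tilt [-0.001  0.002 -1.   ] q1,q6 [-0.98  0.57] F [ 0.5 -0.1  0.1] w 91.7
shift m [ 0.0962 -0.1698 -0.1832] turn -0.25
```

Emit:
step_arm(targets=[[[0.0, -0.028, -0.03, -0.2], [0.01, -0.056, -0.06, -0.2], [0.025, -0.084, -0.09, -0.2], [0.04, -0.111, -0.12, -0.2], [0.055, -0.138, -0.15, -0.2]]])

```text
time: 0.93
tool_pos: [471.3, -209.5, 172.7]
tcp_rot: [-1.231, 1.569, 1.94]
contact_force: [0.2, -0.4, -0.3]
grip_width: 91.7
```

Emit:
step_arm(targets=[[[0.012, -0.012, -0.012, 0], [0.025, -0.022, -0.023, 0], [0.035, -0.032, -0.033, 0], [0.041, -0.032, -0.033, 0], [0.041, -0.032, -0.033, 0]]])

```text
time: 1.35
tool_pos: [502.5, -175.7, 130.0]
tcp_rot: [-0.73, 1.566, 2.443]
contact_force: [-1.1, -0.2, 0.0]
grip_width: 91.8
```

Run:
```python
from h import *
goal((507,-174.5,12),0.03)
c=cap('scene'); im=c['color'][130:250,220:380,::-1]
cv2.imwrite('pics/s1.png',cv2.resize(im,None,fx=4,fy=4,interpolation=cv2.INTER_CUBIC))
```

```text
t 1.35 tcp [ 502.5 -175.7  130. ] tilt [-0.004  0.003 -1.   ] q1,q6 [-0.48  1.06] F [-1.1 -0.2  0. ] w 91.8
shift m [ 0.118  -0.0006 -0.005 ] turn 0.05
```

View pics/s1.png

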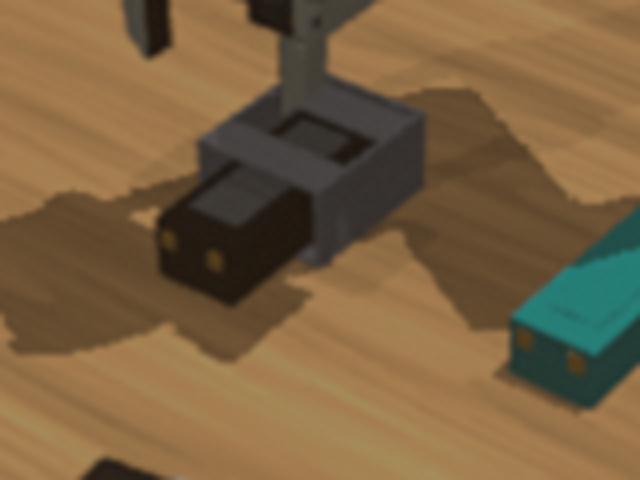

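The black nose with its two brass contacts (crop 165,240 and 215,260) sticks out of the sleeve. The fingers straddle it. I'm descending to grip.

Emit:
step_arm(targets=[[[0.025, -0.001, -0.005, 0], [0.055, -0.001, -0.005, 0], [0.085, -0.001, -0.005, 0], [0.108, -0.001, -0.005, 0], [0.118, -0.001, -0.005, 0]]])

```text
time: 1.82
tool_pos: [505.4, -175.3, 10.9]
tcp_rot: [-0.631, 1.563, 2.539]
contact_force: [-0.4, -0.0, -0.7]
grip_width: 91.8
```

Emit:
step_arm(targets=[[[0, 0, 0, 0], [0, 0, 0, 0], [0, 0, 0, 0], [0, 0, 0, 0], [0, 0, 0, 0]]], jaw=1)

```text
time: 2.23
tool_pos: [506.3, -175.8, 12.3]
tcp_rot: [-0.698, 1.566, 2.472]
contact_force: [0.9, -0.4, -0.3]
grip_width: 63.4
```

```bash
python3 -c "
from h import *
goal((625,-171.5,12),0.03)"
```

```text
t 2.23 tcp [ 506.3 -175.8   12.3] tilt [-0.004  0.003 -1.   ] q1,q6 [-0.48  1.06] F [ 0.9 -0.4 -0.3] w 63.4
shift m [-1.000e-04 -9.000e-04 -1.188e-01] turn -0.09
```

Emit:
step_arm(targets=[[[0, 0, 0, 0], [0, 0, 0, 0], [0, 0, 0, 0], [0, 0, 0, 0], [0, 0, 0, 0]]])

```text
time: 2.65
tool_pos: [506.8, -176.0, 13.1]
tcp_rot: [-0.786, 1.568, 2.384]
contact_force: [-0.0, -0.0, 6.6]
grip_width: 56.0
```

Emit:
step_arm(targets=[[[-0.001, 0, -0.01, 0], [-0.001, 0, -0.025, 0], [-0.001, 0, -0.04, 0], [-0.001, 0, -0.055, 0], [-0.001, 0, -0.07, 0]]])

```text
time: 3.07
tool_pos: [576.6, -173.6, 13.1]
tcp_rot: [-0.64, 1.565, 2.531]
contact_force: [-1.2, 0.3, -3.6]
grip_width: 55.8
```

Emit:
step_arm(targets=[[[0, 0, -0.015, 0], [0, 0, -0.03, 0], [0, 0, -0.045, 0], [0, 0, -0.05, 0], [0, 0, -0.05, 0]]])

```text
time: 3.48
tool_pos: [627.0, -171.7, 11.9]
tcp_rot: [-0.632, 1.565, 2.538]
contact_force: [-0.6, -0.2, -4.9]
grip_width: 55.7
```

```bash
python3 -c "
from h import *
goal((625,-171.5,10),0.03)
c=cap('top'); X=cloud(c)
cv2.imwrite('pics/t1.png',cv2.resize(c['color'][190:350,320:460,::-1],None,fx=3.7,fy=3.7,interpolation=cv2.INTER_CUBIC))"
```

```text
t 3.48 tcp [ 627.  -171.7   11.9] tilt [-0.005  0.003 -1.   ] q1,q6 [-0.39  1.15] F [-0.6 -0.2 -4.9] w 55.7
shift m [ 0.0019 -0.0003  0.0019] turn -0.04
```

View pics/t1.png

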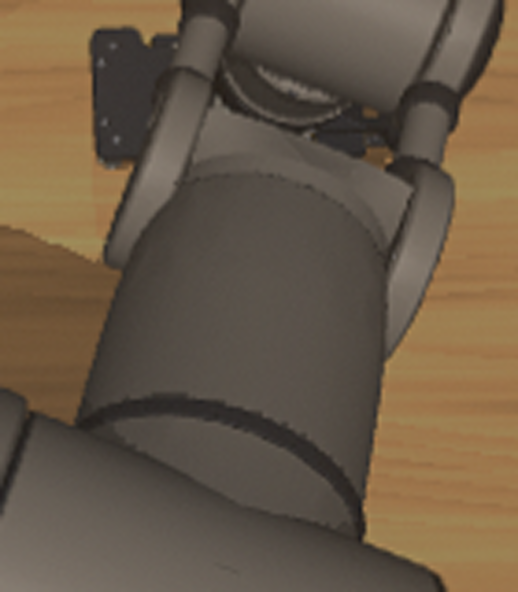

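The arm hides the pack in this view. Grip width stayed at 55.7 mm through the pull, so the pack came along. I'm lowering 2 mm and letting go, then checking clear of the arm.

Emit:
step_arm(targets=[[[0.001, 0, 0, 0], [0.002, 0, 0, 0], [0.002, 0, 0, 0], [0.002, 0, 0, 0], [0.002, 0, 0, 0]]])

```text
time: 3.95
tool_pos: [625.1, -171.7, 10.2]
tcp_rot: [-0.529, 1.562, 2.642]
contact_force: [-4.5, 0.7, 4.3]
grip_width: 56.1
```

Emit:
step_arm(targets=[[[0, 0, 0, 0], [0, 0, 0, 0], [0, 0, 0, 0], [0, 0, 0, 0], [0, 0, 0, 0]]], jaw=0)

```text
time: 4.37
tool_pos: [625.3, -171.8, 10.2]
tcp_rot: [-0.53, 1.563, 2.64]
contact_force: [-0.0, -0.9, -0.6]
grip_width: 84.6
```

Emit:
step_arm(targets=[[[0, 0, 0, 0], [0, 0, 0, 0], [0, 0, 0, 0], [0, 0, 0, 0], [0, 0, 0, 0]]])

```text
time: 4.78
tool_pos: [625.3, -171.8, 10.2]
tcp_rot: [-0.533, 1.563, 2.638]
contact_force: [-0.3, -0.1, 0.7]
grip_width: 92.0
```

Emit:
step_arm(targets=[[[-0.03, 0, 0, 0], [-0.07, 0, 0, 0], [-0.11, 0, 0, 0], [-0.14, 0, 0, 0], [-0.14, 0, 0, 0]]])

```text
time: 5.2
tool_pos: [629.7, -173.6, 158.3]
tcp_rot: [2.896, 1.565, -0.217]
contact_force: [1.2, -1.0, 0.7]
grip_width: 91.8
```

```bash
python3 -c "
from h import *
goal((578,-173,10),0.03)
c=cap('scene')
cv2.imwrite('pics/s2.png',cv2.resize(c['color'][110:260,200:360,::-1],None,fx=4,fy=4,interpolation=cv2.INTER_CUBIC))"
```

```text
t 5.2 tcp [ 629.7 -173.6  158.3] tilt [ 0.006 -0.001 -1.   ] q1,q6 [-0.39  1.15] F [ 1.2 -1.   0.7] w 91.8
shift m [ 0.148  -0.0024  0.0525] turn -0.06
```

View pics/s2.png

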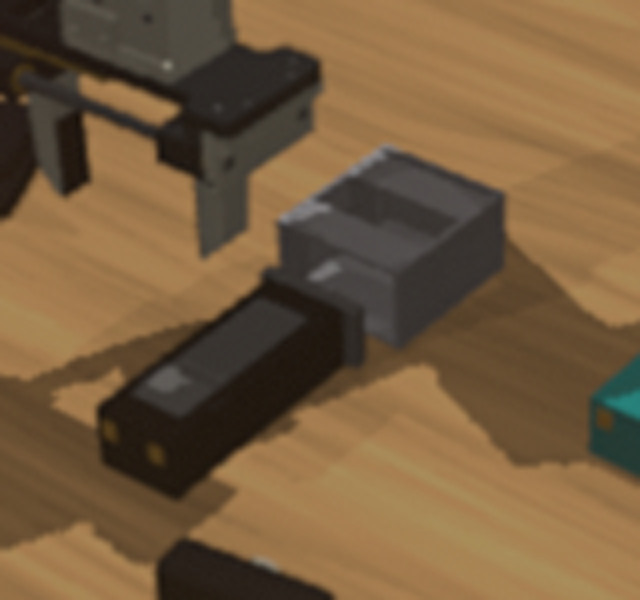

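The pack lies flat, out of the sleeve, with its flange (265,270)–(362,310) clear of the mouth and its nose edge at (100,410)–(182,455). I'm measuring its pose from depth and pixels.

Run:
```python
from h import *
np.set_printoptions(precision=1,suppress=True)
c=ld('scene'); A=lambda L:[((u+.5)/4-.5+200,(v+.5)/4-.5+110) for u,v in L]
print(*atz(c,A([(100,410),(182,455),(265,270),(362,310)]),42)[:,:2])
X=cloud(c)[110:260,200:360].reshape(-1,3); P=X[(abs(X[:,2]-42)<5)&(X[:,0]>480)&(X[:,0]<680)&(X[:,1]>-230)&(X[:,1]<-120)]
print(len(P),np.median(P[:,2]),cv2.minAreaRect(P[:,:2].astype(np.float32)),P.min(0),P.max(0))
m=cv2.PCACompute(P[:,:2].astype(np.float32),None);print(m)
```

```text
[ 658.6 -191.6] [ 659.3 -130.4] [ 506.1 -207.4] [ 502.  -137.5]
1140 40.799137625691074 ((577.940185546875, -170.34555053710938), (163.5429229736328, 72.33023071289062), 3.8230037689208984) [ 495.2 -211.7   37.1] [ 659.8 -139.3   45.7]
(array([[ 580.3, -171.1]], dtype=float32), array([[ 1.,  0.],
       [-0.,  1.]], dtype=float32))
```

Emit:
step_arm(targets=[[[0.03, -0.001, 0.02, 0], [0.065, -0.002, 0.04, 0], [0.1, -0.002, 0.052, 0], [0.13, -0.002, 0.052, 0], [0.146, -0.002, 0.052, 0]]])

```text
time: 5.67
tool_pos: [572.8, -171.3, 4.0]
tcp_rot: [-0.574, 1.564, 2.596]
contact_force: [-0.7, 0.1, 0.0]
grip_width: 91.7
```

Emit:
step_arm(targets=[[[0, 0, 0, 0], [0, 0, 0, 0], [0, 0, 0, 0], [0, 0, 0, 0], [0, 0, 0, 0]]], jaw=1)

```text
time: 6.08
tool_pos: [573.2, -171.3, 4.8]
tcp_rot: [-0.623, 1.565, 2.547]
contact_force: [-0.6, 0.3, -0.5]
grip_width: 63.0
```

Emit:
step_arm(targets=[[[0, 0, 0, 0], [0, 0, 0, 0], [0, 0, 0, 0], [0, 0, 0, 0], [0, 0, 0, 0]]])

```text
time: 6.5
tool_pos: [573.5, -171.4, 5.4]
tcp_rot: [-0.637, 1.566, 2.533]
contact_force: [-0.4, -0.1, 4.5]
grip_width: 56.0
```

Emit:
step_arm(targets=[[[-0.015, 0, 0, 0], [-0.04, 0, 0, 0], [-0.075, 0, 0, 0], [-0.11, 0, 0, 0], [-0.13, 0, 0, 0]]])

```text
time: 6.92
tool_pos: [574.7, -171.9, 138.3]
tcp_rot: [-0.938, 1.568, 2.232]
contact_force: [1.1, -0.0, -3.9]
grip_width: 55.9
```

```bash
python3 -c "
from h import *
goal((487,222,130),-0.043)"
```

```text
t 6.92 tcp [ 574.7 -171.9  138.3] tilt [-0.002  0.002 -1.   ] q1,q6 [-0.42  1.12] F [ 1.1 -0.  -3.9] w 55.9
shift m [ 0.0093 -0.3962  0.0764] turn 4.1
```

Emit:
step_arm(targets=[[[0.0, -0.02, 0.005, 1], [0.002, -0.055, 0.015, 2], [0.004, -0.095, 0.022, 3], [0.005, -0.135, 0.03, 4], [0.005, -0.175, 0.037, 4.1]]])

```text
time: 7.33
tool_pos: [530.8, 3.6, 132.5]
tcp_rot: [-0.522, 1.565, 2.575]
contact_force: [1.0, -0.8, -4.7]
grip_width: 55.8
```

Emit:
step_arm(targets=[[[0, -0.04, 0.005, 0], [0, -0.08, 0.01, 0], [0, -0.12, 0.015, 0], [0, -0.16, 0.02, 0], [0, -0.19, 0.025, 0]]])

```text
time: 7.75
tool_pos: [512.9, 197.6, 132.2]
tcp_rot: [-0.432, 1.563, 2.666]
contact_force: [0.6, -0.5, -5.1]
grip_width: 55.9
```

```bash
python3 -c "
from h import *
goal((488,221.7,60),-0.043)"
```

```text
t 7.75 tcp [512.9 197.6 132.2] tilt [-0.007  0.004 -1.   ] q1,q6 [0.23 1.84] F [ 0.6 -0.5 -5.1] w 55.9
shift m [ 0.0724 -0.0227  0.0254] turn -0.05
```

Emit:
step_arm(targets=[[[0.01, -0.01, 0.01, 0], [0.03, -0.0225, 0.025, 0], [0.05, -0.0225, 0.025, 0], [0.08, -0.0225, 0.025, 0], [0.085, -0.0225, 0.025, 0]]])

```text
time: 8.17
tool_pos: [484.4, 221.0, 42.7]
tcp_rot: [-0.023, 1.555, 3.075]
contact_force: [-1.6, -0.4, -5.7]
grip_width: 55.7
```

Emit:
step_arm(targets=[[[0, 0, 0, 0], [0, 0, 0, 0], [0, 0, 0, 0], [0, 0, 0, 0], [0, 0, 0, 0]]])

```text
time: 8.58
tool_pos: [485.3, 221.0, 44.0]
tcp_rot: [-0.083, 1.557, 3.015]
contact_force: [-0.8, -0.6, -4.0]
grip_width: 56.0
```

```bash
python3 -c "
from h import *
goal((488,221.7,14),-0.043)
c=cap('scene'); cap('top','t2')
cv2.imwrite('pics/s3.png',cv2.resize(c['color'][210:350,320:470,::-1],None,fx=4,fy=4,interpolation=cv2.INTER_CUBIC))"
```

```text
t 8.58 tcp [485.3 221.   44. ] tilt [-0.014  0.002 -1.   ] q1,q6 [0.28 1.89] F [-0.8 -0.6 -4. ] w 56.0
shift m [ 0.0299 -0.0007 -0.003 ] turn -0.02
```

View pics/s3.png

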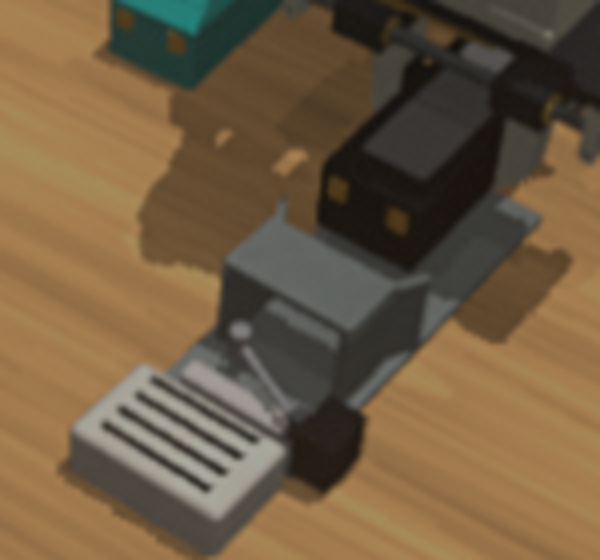

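The pack is held level, nose toward the hood. Nose top edge: (325,165)–(408,210). Hood top corners: (228,262), (345,330), (412,283), (280,222). The lever roller is at (240,330). I'm measuring both in this same image.

Run:
```python
from h import *
np.set_printoptions(precision=1,suppress=True)
c=ld('scene'); A=lambda L:[((u+.5)/4-.5+320,(v+.5)/4-.5+210) for u,v in L]
print('nose',*atz(c,A([(325,165),(408,210)]),80.6)[:,:2])
print('hood back -y,+y; front -y',*atz(c,A([(228,262),(345,330),(280,222)]),60)[:,:2])
print('apron +y front corner', atz(c,A([(540,218)]),6)[:,:2])
X=cloud(c)[210:350,320:470].reshape(-1,3)
H=X[(abs(X[:,2]-60)<2.5)&(X[:,0]>590)&(X[:,0]<650)&(X[:,1]>170)&(X[:,1]<265)]
print('hood',len(H),cv2.minAreaRect(H[:,:2].astype(np.float32)),H.min(0),H.max(0))
Q=X[(abs(X[:,2]-81)<4)&(X[:,0]>480)&(X[:,0]<600)&(X[:,1]>180)&(X[:,1]<260)]
print('pack top',len(Q),np.median(Q[:,2]),Q.min(0),Q.max(0))
t=ld('top');T=cloud(t)
np.save('x.npy',0)
```

```text
nose [570.5 193.1] [573.4 240.2]
hood back -y,+y; front -y [635.1 181.9] [639.3 248.1] [597.5 186.8]
apron +y front corner [[462.7 265.8]]
hood 531 ((617.400146484375, 216.41064453125), (73.01326751708984, 42.87507247924805), 89.57633209228516) [595.7 179.9  57.5] [639.  252.9  62.5]
pack top 883 79.50392632549962 [480.4 180.1  77. ] [571.9 260.   85. ]
```

Emit:
step_arm(targets=[[[0.01, -0.001, -0.002, 0], [0.02, -0.001, -0.002, 0], [0.027, -0.001, -0.002, 0], [0.031, -0.001, -0.002, 0], [0.032, -0.001, -0.002, 0]]])

```text
time: 9.1
tool_pos: [485.7, 221.7, 11.2]
tcp_rot: [-0.002, 1.554, 3.097]
contact_force: [-5.6, -2.3, 12.0]
grip_width: 55.8
```

```bash
python3 -c "
from h import *
goal((546,219.2,12),-0.043)"
```

```text
t 9.1 tcp [485.7 221.7  11.2] tilt [-0.017  0.001 -1.   ] q1,q6 [0.28 1.89] F [-5.6 -2.3 12. ] w 55.8
shift m [-0.0018 -0.0001 -0.0604] turn -0.01
```

Emit:
step_arm(targets=[[[-0.001, 0, -0.005, 0], [-0.001, 0, -0.014, 0], [-0.001, 0, -0.023, 0], [-0.001, 0, -0.032, 0], [-0.001, 0, -0.04, 0]]])

```text
time: 9.52
tool_pos: [527.2, 219.8, 11.3]
tcp_rot: [-0.01, 1.555, 3.088]
contact_force: [0.5, -0.1, -4.5]
grip_width: 56.0
```

Emit:
step_arm(targets=[[[0, 0, -0.006, 0], [0, 0, -0.012, 0], [0, 0, -0.018, 0], [0, 0, -0.018, 0], [0, 0, -0.018, 0]]])

```text
time: 9.93
tool_pos: [546.6, 219.1, 11.4]
tcp_rot: [-0.05, 1.557, 3.048]
contact_force: [1.6, 0.2, -1.3]
grip_width: 56.1
```

```bash
python3 -c "
from h import *
goal((546,219.2,12),-0.043)
c=cap('scene')
cv2.imwrite('pics/s4.png',cv2.resize(c['color'][210:350,320:470,::-1],None,fx=4,fy=4,interpolation=cv2.INTER_CUBIC))"
```

```text
t 9.93 tcp [546.6 219.1  11.4] tilt [-0.013  0.001 -1.   ] q1,q6 [0.25 1.86] F [ 1.6  0.2 -1.3] w 56.1
shift m [-0.0006 -0.0001  0.0006] turn -0.03
```

View pics/s4.png

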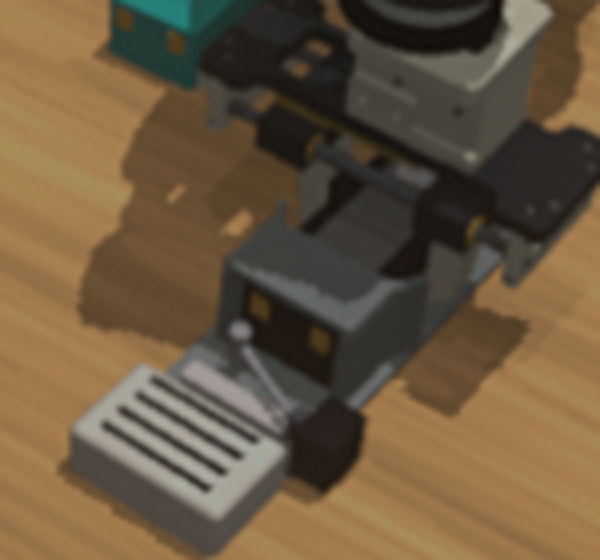

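The nose with its contacts (260,305) and (318,340) is inside the bay, with no side force and the lever still at rest. I'm letting go and regripping near the flange, 48 mm further back.

Emit:
step_arm(targets=[[[0, 0, 0, 0], [0, 0, 0, 0], [0, 0, 0, 0], [0, 0, 0, 0], [0, 0, 0, 0]]], jaw=0)

```text
time: 10.4
tool_pos: [546.0, 219.1, 11.4]
tcp_rot: [-0.042, 1.557, 3.056]
contact_force: [-0.2, 0.4, 0.4]
grip_width: 84.3
```

Emit:
step_arm(targets=[[[0, 0, 0, 0], [0, 0, 0, 0], [0, 0, 0, 0], [0, 0, 0, 0], [0, 0, 0, 0]]])

```text
time: 10.82
tool_pos: [546.0, 219.2, 11.4]
tcp_rot: [-0.045, 1.557, 3.053]
contact_force: [-0.2, 0.6, 0.1]
grip_width: 91.6
```

Emit:
step_arm(targets=[[[-0.002, 0, 0.012, 0], [-0.002, 0, 0.025, 0], [-0.002, 0, 0.038, 0], [-0.002, 0, 0.048, 0], [-0.002, 0, 0.048, 0]]])

```text
time: 11.23
tool_pos: [496.0, 221.2, 13.9]
tcp_rot: [0.001, 1.554, 3.1]
contact_force: [0.1, -0.6, 1.0]
grip_width: 91.9
```

Emit:
step_arm(targets=[[[0, 0, 0, 0], [0, 0, 0, 0], [0, 0, 0, 0], [0, 0, 0, 0], [0, 0, 0, 0]]], jaw=1)

```text
time: 11.65
tool_pos: [496.5, 221.2, 13.9]
tcp_rot: [-0.003, 1.555, 3.096]
contact_force: [0.1, 0.4, 0.9]
grip_width: 63.1
```

Emit:
step_arm(targets=[[[0, 0, 0, 0], [0, 0, 0, 0], [0, 0, 0, 0], [0, 0, 0, 0], [0, 0, 0, 0]]])

```text
time: 12.07
tool_pos: [496.7, 221.2, 13.8]
tcp_rot: [-0.007, 1.555, 3.092]
contact_force: [1.1, 0.2, -2.0]
grip_width: 56.1
```

```bash
python3 -c "
from h import *
goal((528,219.9,12),-0.043)"
```

```text
t 12.07 tcp [496.7 221.2  13.8] tilt [-0.016  0.001 -1.   ] q1,q6 [0.27 1.88] F [ 1.1  0.2 -2. ] w 56.1
shift m [ 0.0013 -0.0001 -0.0313] turn -0.0
```

Emit:
step_arm(targets=[[[0, 0, -0.005, 0], [0, 0, -0.01, 0], [0, 0, -0.015, 0], [0, 0, -0.02, 0], [0, 0, -0.022, 0]]])

```text
time: 12.48
tool_pos: [518.4, 220.2, 13.8]
tcp_rot: [0.001, 1.553, 3.099]
contact_force: [-7.8, 0.4, 9.6]
grip_width: 56.0
```

Emit:
step_arm(targets=[[[0, 0, -0.001, 0], [0, 0, -0.002, 0], [0, 0, -0.003, 0], [0, 0, -0.004, 0], [0, 0, -0.005, 0]]])

```text
time: 12.9
tool_pos: [522.7, 220.0, 13.8]
tcp_rot: [0.016, 1.552, 3.114]
contact_force: [-6.2, -0.2, 5.5]
grip_width: 56.2
```

Emit:
step_arm(targets=[[[0, 0, -0.001, 0], [0, 0, -0.0015, 0], [0, 0, -0.002, 0], [0, 0, -0.0025, 0], [0, 0, -0.003, 0]]])

```text
time: 13.32
tool_pos: [525.2, 219.9, 13.8]
tcp_rot: [0.023, 1.551, 3.121]
contact_force: [-5.8, -0.7, 5.6]
grip_width: 55.7
```

```bash
python3 -c "
from h import *
goal((528,219.9,12),-0.043)
c=cap('scene')
cv2.imwrite('pics/s5.png',cv2.resize(c['color'][250:350,330:440,::-1],None,fx=5,fy=5,interpolation=cv2.INTER_CUBIC))"
```

```text
t 13.32 tcp [525.2 219.9  13.8] tilt [-0.02  0.   -1.  ] q1,q6 [0.26 1.87] F [-5.8 -0.7  5.6] w 55.7
shift m [ 0.0017 -0.0002 -0.0028] turn -0.02
```

View pics/s5.png

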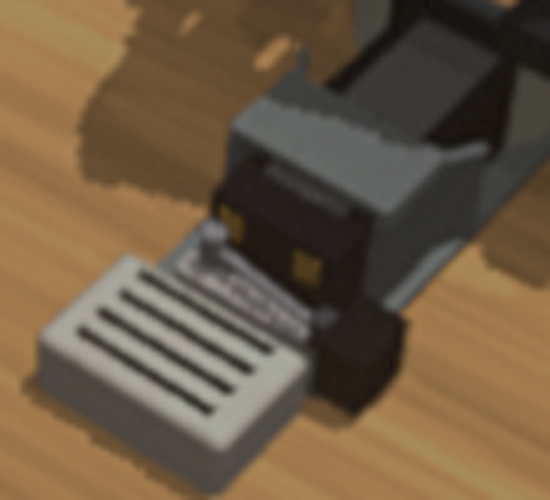

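The nose is through the hood and has turned the lever back (roller at 213,238). The force is only about 6 N, so it isn't firmly against the stop yet. I'm going on in small steps.

Emit:
step_arm(targets=[[[0, 0, -0.001, 0], [0, 0, -0.0015, 0], [0, 0, -0.002, 0], [0, 0, -0.0025, 0], [0, 0, -0.003, 0]]])

```text
time: 13.78
tool_pos: [527.8, 219.7, 13.8]
tcp_rot: [0.029, 1.549, 3.127]
contact_force: [-5.9, -1.3, 4.3]
grip_width: 55.8
```

Emit:
step_arm(targets=[[[0, 0, -0.001, 0], [0, 0, -0.0015, 0], [0, 0, -0.002, 0], [0, 0, -0.0025, 0], [0, 0, -0.003, 0]]])

```text
time: 14.2
tool_pos: [528.3, 219.7, 13.8]
tcp_rot: [0.048, 1.544, -3.137]
contact_force: [-13.0, 0.4, 10.5]
grip_width: 55.8
```

Emit:
step_arm(targets=[[[0, 0, -0.001, 0], [0, 0, -0.002, 0], [0, 0, -0.003, 0], [0, 0, -0.003, 0], [0, 0, -0.003, 0]]])

```text
time: 14.62
tool_pos: [528.3, 219.7, 13.7]
tcp_rot: [0.061, 1.538, -3.123]
contact_force: [-13.7, 1.8, 10.4]
grip_width: 55.9
```

```bash
python3 -c "
from h import *
goal((528,219.9,12),-0.043)
c=cap('scene')
cv2.imwrite('pics/s6.png',cv2.resize(c['color'][250:350,330:440,::-1],None,fx=5,fy=5,interpolation=cv2.INTER_CUBIC))"
```

```text
t 14.62 tcp [528.3 219.7  13.7] tilt [-0.033 -0.001 -0.999] q1,q6 [0.26 1.86] F [-13.7   1.8  10.4] w 55.9
shift m [ 0.0018 -0.0002  0.0002] turn -0.02
```

View pics/s6.png

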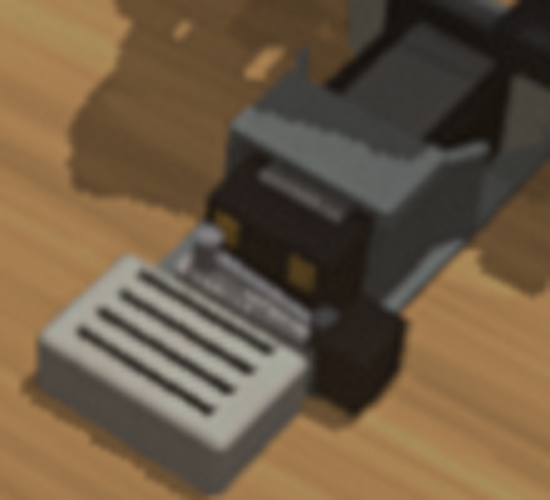

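TCP has stalled at x = 528.3 with about 13 N, so the nose is against the stop. I'm relaxing, letting go, and backing out upward.

Emit:
step_arm(targets=[[[0, 0, 0, 0], [0, 0, 0, 0], [0, 0, 0, 0], [0, 0, 0, 0], [0, 0, 0, 0]]], jaw=0)

```text
time: 15.08
tool_pos: [528.8, 219.6, 13.7]
tcp_rot: [0.061, 1.538, -3.124]
contact_force: [-0.2, -0.1, 0.2]
grip_width: 84.6
```

Emit:
step_arm(targets=[[[0, 0, 0, 0], [0, 0, 0, 0], [0, 0, 0, 0], [0, 0, 0, 0], [0, 0, 0, 0]]])

```text
time: 15.5
tool_pos: [528.8, 219.6, 13.7]
tcp_rot: [0.061, 1.538, -3.124]
contact_force: [1.0, 0.0, 0.2]
grip_width: 91.9
```

Emit:
step_arm(targets=[[[-0.02, 0, 0, 0], [-0.05, 0, 0, 0], [-0.09, 0, 0, 0], [-0.13, 0, 0, 0], [-0.16, 0, 0, 0]]])

```text
time: 15.92
tool_pos: [534.7, 219.9, 177.0]
tcp_rot: [0.036, 1.541, 3.134]
contact_force: [0.3, 0.9, 0.4]
grip_width: 92.1
```

Emit:
step_arm(targets=[[[-0.01, 0.04, 0, 0], [-0.02, 0.08, 0, 0], [-0.03, 0.12, 0, 0], [-0.03, 0.16, 0, 0], [-0.03, 0.2, 0, 0]]])

```text
time: 16.33
tool_pos: [526.7, 18.4, 208.1]
tcp_rot: [0.045, 1.543, -3.139]
contact_force: [1.1, 0.2, 0.0]
grip_width: 91.8
```

Emit:
step_arm(targets=[[[0, 0.04, 0, 0], [0, 0.08, 0, 0], [0, 0.12, 0, 0], [0, 0.16, 0, 0], [0, 0.16, 0, 0]]])

```text
time: 16.75
tool_pos: [519.4, -148.1, 208.3]
tcp_rot: [0.157, 1.544, -3.034]
contact_force: [0.3, -0.0, -0.2]
grip_width: 91.7
```

```bash
python3 -c "
from h import *
goal((528,219.9,12),-0.043)
c=cap('top'); s=cap('scene')
a=cv2.resize(c['color'][165:305,178:242,::-1],None,fx=4.2857,fy=4.2857,interpolation=cv2.INTER_CUBIC)[:600]
b=cv2.resize(s['color'][250:350,340:435,::-1],None,fx=5,fy=5,interpolation=cv2.INTER_CUBIC); b=cv2.copyMakeBorder(b,0,100,0,0,cv2.BORDER_CONSTANT)
cv2.imwrite('pics/f.png',np.hstack([a,b])); print(a.shape,b.shape)"
```

```text
t 16.75 tcp [ 519.4 -148.1  208.3] tilt [-0.027 -0.003 -1.   ] q1,q6 [-0.41  1.21] F [ 0.3 -0.  -0.2] w 91.7
shift m [ 0.1949 -0.3688  0.0041] turn -0.34
(600, 274, 3) (600, 475, 3)
```

View pics/f.png

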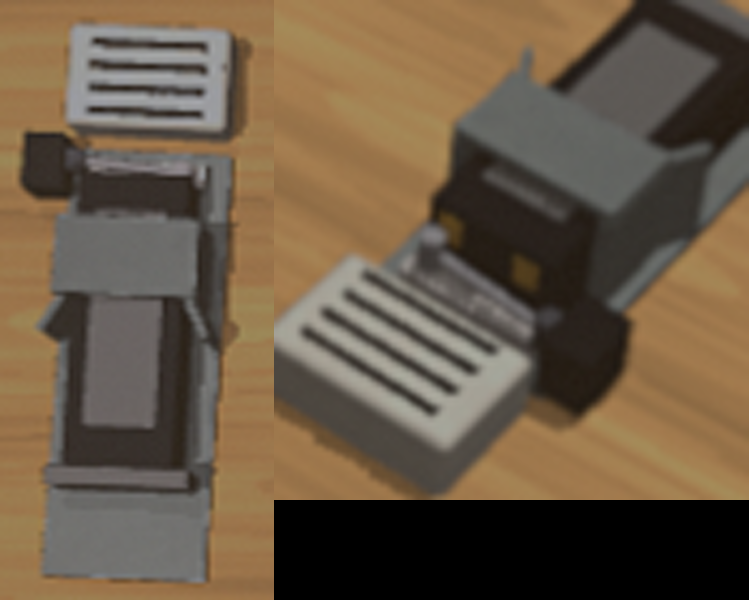

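Final view: the pack lies in the dock, square by eye. Nose top edge is around (80,178)–(192,181) in the left crop, flange at (48,466)–(192,489). The lever arm now lies nearly along the stop, (75,155)→(202,178). I'm measuring these.

Run:
```python
from h import *
np.set_printoptions(precision=3,suppress=True)
c=ld('top')
B=lambda L:[((u+.5)/4.2857-.5+178,(v+.5)/4.2857-.5+165) for u,v in L]
n=atz(c,B([(80,177),(192,180)]),48)[:,:2]; f=atz(c,B([(49,487),(190,489)]),48)[:,:2]; ff=atz(c,B([(49,466),(190,469)]),48)[:,:2]
pm=atz(c,B([(84,297),(160,298),(83,426),(157,428)]),48)[:,:2]
print('nose',n,'flange rear',f,'front',ff,'panel',pm)
a=(pm[0]+pm[1]-pm[2]-pm[3])/2; print('panel yaw',a[1]/a[0])
ax=np.array([np.cos(-.043),np.sin(-.043)]);ay=np.array([-ax[1],ax[0]]);m=np.array([597,217])
for nm,p in(('nose',n.mean(0)),('tail',f.mean(0)),('panel front',(pm[0]+pm[1])/2),('panel rear',(pm[2]+pm[3])/2)): print(nm,(p-m)@ax,(p-m)@ay)
ang=lambda p,q:np.arctan2(*(lambda d:(d[0],-d[1]))(q-p))
l0=atz(c,B([(75,158),(180,208)]),27)[:,:2]; l1=atz(c,B([(75,155),(202,178)]),27)[:,:2]
print('lever turned',ang(*l1)-ang(*l0),l0,l1)
X=cloud(c); P=X[230:285,185:236].reshape(-1,3);P=P[abs(P[:,2]-48)<6];print('top z',np.median(P[:,2]),cv2.minAreaRect(P[:,:2].astype(np.float32)))
```

```text
nose [[658.093 242.306]
 [656.341 185.58 ]] flange rear [[500.391 254.471]
 [498.882 184.332]] front [[510.903 254.717]
 [508.907 184.485]] panel [[596.346 239.083]
 [595.646 200.864]
 [530.886 238.242]
 [529.637 201.292]]
panel yaw 0.0031387466160675516
nose 60.29268832073767 -0.465775223644182
tail -97.3766698267618 -1.785929980346191
panel front -1.1307554929828312 2.927346649302424
panel rear -66.79584938611448 -0.1045094958357386
lever turned 0.26698922658154345 [[672.506 249.361]
 [645.959 194.827]] [[674.091 249.391]
 [661.725 183.689]]
top z 48.353960595063675 ((550.69775390625, 216.55709838867188), (103.19989013671875, 84.40222930908203), 2.263129949569702)
```

By measurement the nose is 60–63 mm in, with ±2 mm of calibration error, and my lever estimate of 0.27 is rough. That's too close to the limit to trust. There is plenty of time left, so I'll press on the tail with closed fingers to make sure it is home.

Emit:
step_arm(targets=[[[0, -0.04, 0.01, 0], [0, -0.08, 0.02, 0], [0, -0.12, 0.03, 0], [0, -0.16, 0.04, 0], [0, -0.195, 0.05, -0.3]]], jaw=1)

```text
time: 17.27
tool_pos: [477.2, 58.2, 209.5]
tcp_rot: [-0.007, 1.543, 3.096]
contact_force: [-0.6, -0.1, 0.8]
grip_width: 63.0
```

Emit:
step_arm(targets=[[[0, -0.04, 0, 0], [0, -0.08, 0, 0], [0, -0.12, 0, 0], [0, -0.16, 0, 0], [0, -0.17, 0, 0]]])

```text
time: 17.68
tool_pos: [482.1, 234.7, 209.6]
tcp_rot: [-0.096, 1.543, 3.013]
contact_force: [-1.4, -0.3, -0.7]
grip_width: 29.8
```

Emit:
step_arm(targets=[[[0.02, 0, 0, 0], [0.05, 0, 0, 0], [0.07, 0, 0, 0], [0.08, 0, 0, 0], [0.08, 0, 0, 0]]])

```text
time: 18.1
tool_pos: [477.8, 235.3, 127.7]
tcp_rot: [-0.036, 1.538, 3.074]
contact_force: [-1.0, 1.0, -0.6]
grip_width: 0.8
```

```bash
python3 -c "
from h import *
goal((476,222.2,20),-0.04)"
```

```text
t 18.1 tcp [477.8 235.3 127.7] tilt [-0.032  0.002 -0.999] q1,q6 [0.31 1.9 ] F [-1.   1.  -0.6] w 0.8
shift m [ 0.1076  0.0133 -0.0021] turn 0.5
```

Emit:
step_arm(targets=[[[0.02, 0.007, 0, 0.2], [0.05, 0.0133, 0, 0.5], [0.08, 0.0133, -0.001, 0.5], [0.1, 0.0133, -0.002, 0.5], [0.107, 0.0133, -0.002, 0.5]]])

```text
time: 18.52
tool_pos: [475.2, 222.0, 19.2]
tcp_rot: [-0.005, 1.536, 3.096]
contact_force: [-1.0, -0.6, 0.3]
grip_width: 0.4
```

Emit:
step_arm(targets=[[[0, 0, -0.002, 0], [0, 0, -0.004, 0], [0, 0, -0.006, 0], [0, 0, -0.008, 0], [0, 0, -0.009, 0]]])

```text
time: 18.93
tool_pos: [485.4, 221.9, 20.2]
tcp_rot: [-0.032, 1.539, 3.07]
contact_force: [-0.8, 0.1, -0.5]
grip_width: 0.4
```

Emit:
step_arm(targets=[[[0, 0, -0.001, 0], [0, 0, -0.002, 0], [0, 0, -0.003, 0], [0, 0, -0.004, 0], [0, 0, -0.004, 0]]])

```text
time: 19.35
tool_pos: [489.6, 221.7, 20.1]
tcp_rot: [-0.032, 1.539, 3.069]
contact_force: [-0.3, 0.2, 0.2]
grip_width: 0.7
```

Emit:
step_arm(targets=[[[0, 0, -0.001, 0], [0, 0, -0.002, 0], [0, 0, -0.003, 0], [0, 0, -0.003, 0], [0, 0, -0.003, 0]]])

```text
time: 19.77
tool_pos: [490.5, 221.6, 19.9]
tcp_rot: [-0.009, 1.534, 3.092]
contact_force: [-6.3, 0.1, 5.5]
grip_width: 0.4
```

Emit:
step_arm(targets=[[[0, 0, -0.001, 0], [0, 0, -0.002, 0], [0, 0, -0.003, 0], [0, 0, -0.003, 0], [0, 0, -0.003, 0]]])

```text
time: 20.18
tool_pos: [490.4, 221.5, 19.7]
tcp_rot: [0.017, 1.528, 3.118]
contact_force: [-10.9, 1.4, 9.9]
grip_width: 0.5
```

Emit:
step_arm(targets=[[[0, 0, -0.003, 0], [0, 0, -0.006, 0], [0, 0, -0.008, 0], [0, 0, -0.008, 0], [0, 0, -0.008, 0]]])

```text
time: 20.6
tool_pos: [490.1, 221.4, 19.2]
tcp_rot: [0.054, 1.511, -3.127]
contact_force: [-26.5, 2.5, 21.0]
grip_width: 0.5
```

Run:
```python
from h import *
goal((476,222.2,20),-0.04)
s=cap('scene'); im=s['color'][250:350,340:440,::-1]
cv2.imwrite('pics/g.png',cv2.resize(im,None,fx=6,fy=6,interpolation=cv2.INTER_CUBIC))
```

```text
t 20.6 tcp [490.1 221.4  19.2] tilt [-0.06  -0.001 -0.998] q1,q6 [0.27 1.87] F [-26.5   2.5  21. ] w 0.5
shift m [ 0.     -0.0003  0.0142] turn 0.02
```

View pics/g.png

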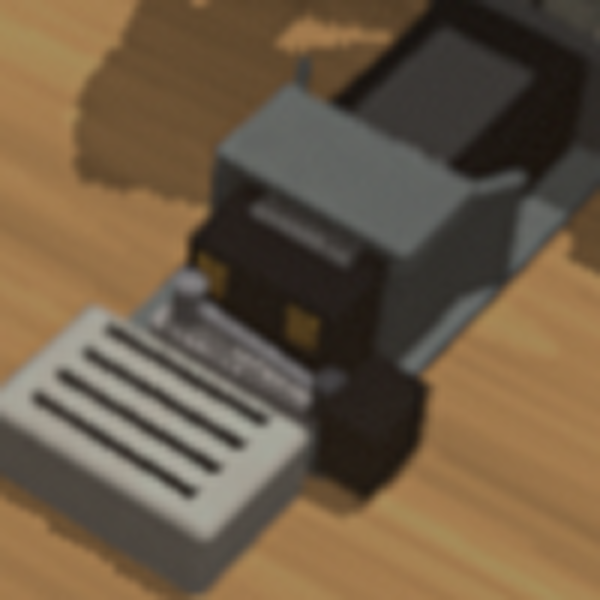

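Pressed with 26 N, the pack does not move, so it is at the stop. I'm backing off and lifting clear.

Emit:
step_arm(targets=[[[0, 0, 0.005, 0], [0, 0, 0.012, 0], [0, 0, 0.02, 0], [0, 0, 0.02, 0], [0, 0, 0.02, 0]]])

```text
time: 21.07
tool_pos: [470.5, 222.1, 20.5]
tcp_rot: [0.053, 1.512, -3.127]
contact_force: [0.3, -0.2, 0.3]
grip_width: 0.5
```

Emit:
step_arm(targets=[[[-0.03, 0, 0, 0], [-0.07, 0, 0, 0], [-0.11, 0, 0, 0], [-0.14, 0, 0, 0], [-0.14, 0, 0, 0]]])

```text
time: 21.48
tool_pos: [483.1, 223.2, 166.9]
tcp_rot: [-0.022, 1.525, 3.08]
contact_force: [1.1, 0.5, -0.1]
grip_width: 0.4
```

Emit:
step_arm(targets=[[[0, 0.04, 0, 0], [0, 0.08, 0, 0], [0, 0.12, 0, 0], [0, 0.16, 0, 0], [0, 0.2, 0, 0]]])

```text
time: 21.9
tool_pos: [475.3, 21.4, 166.5]
tcp_rot: [-0.017, 1.526, 3.085]
contact_force: [0.6, 0.1, -0.3]
grip_width: 0.7
```

Emit:
step_arm(targets=[[[0, 0.03, 0, 0], [0, 0.05, 0, 0], [0, 0.05, 0, 0], [0, 0.05, 0, 0], [0, 0.05, 0, 0]]])

```text
time: 22.32
tool_pos: [473.5, -28.3, 166.1]
tcp_rot: [-0.025, 1.526, 3.077]
contact_force: [-0.6, -0.1, 0.1]
grip_width: 0.4
```

Run:
```python
from h import *
np.set_printoptions(precision=1,suppress=True)
t0=ld('top'); s0=ld('scene')
print('roller rest, now', *atz(s0,[(380,292.5),(371.2,297.5)],33)[:,:2])
c=cap('top'); s=cap('scene')
d=np.abs(c['color'].astype(int)-t0['color'])[165:305,178:242].max(2); print('top crop changed px since first release',(d>40).sum(), d.mean())
d=np.abs(s['color'].astype(int)-s0['color'])[270:320,350:420].max(2); print('nose/lever area change',(d>40).sum(),d.mean())
# sharpest nose-edge test: predicted stop near face against nose top edge in both views
for n,q in(('top',c),('scene',s)):
    X=cloud(q); P=X.reshape(-1,3); ax=np.array([np.cos(-.043),np.sin(-.043)]); ay=np.array([-ax[1],ax[0]])
    r=P[:,:2]-[597,217]; x,y=r@ax,r@ay
    k=(abs(P[:,2]-48)<3)&(abs(y)<25)&(x>44)&(x<75); print(n,'pack top beyond hood: n',k.sum(),'max x pct',np.percentile(x[k],[50,95,99]))
    k=(abs(P[:,2]-48)<3)&(abs(y)<25)&(x<-20)&(x>-110); print('  tail min x pct',np.percentile(x[k],[.5,2,5]))
    k=(abs(P[:,2]-16)<2)&(abs(y)<28)&(x>58)&(x<80); print('  stop x', k.sum(), np.percentile(x[k],[2,50,98]) if k.any() else '')
goal((476,222.2,20),-0.04)
```

```text
roller rest, now [645.9 198.8] [666.6 192.8]
top crop changed px since first release 0 3.9228794642857143
nose/lever area change 277 7.293142857142857
top pack top beyond hood: n 165 max x pct [53.9 61.8 62.6]
  tail min x pct [-96.5 -95.4 -92.9]
  stop x 17 [60.5 71.1 74.8]
scene pack top beyond hood: n 220 max x pct [54.7 64.4 65.8]
  tail min x pct [-94.6 -92.4 -90.6]
  stop x 100 [63.5 72.8 77.9]
t 22.42 tcp [473.5 -27.6 166.3] tilt [-0.  0. -1.] q1,q6 [-0.2  1.4] F [-0.7 -0.1  0.2] w 0.6
shift m [ 0.1 -0.2  0. ] turn 0.11
```

The roller moved about 21 mm on its 55 mm arm, which is about 0.38 rad. The two cameras put the nose at 62.6 and 65.8 mm. The pack has not moved since its first release. I'm handing in.

```bash
python3 -c "
from plant import bot
print(bot.close_job())"
```

```text
the job is handed in; nothing more can be done
None
```

I handed the job in at about 22 s of the 51 s allowed, with the pack in the dock nose first and the arm clear. No verdict was reported.

**What I did:**
1. I drew the pack out of the sleeve by its nose, set it flat on the desk and let go.
2. I regripped it near its middle, carried it to the dock's apron and slid the nose under the hood.
3. I let go again, regripped just ahead of the flange and pushed until the pack stalled.
4. I backed off, then pressed on the tail with closed fingers up to 26 N to check. It did not move.

**What the last checks showed:**
- **Depth:** the cameras put the nose 62.6 mm (top) and 65.8 mm (scene) behind the mouth; it must be 61–69 mm. An earlier reading off one picture gave 60.3 mm, which is outside that range. Because of it I did the 26 N push. Calibration is only good to about 2 mm.
- **Lever:** the roller moved about 21 mm, which is roughly 0.38 rad; it needs 0.28. An earlier rough reading from the top view gave 0.27. I trust the newer figure more, because the pack did not move under the push.
- **Centring and squareness:** the nose was about 0.5 mm off the centre line and within about 0.01 rad of square, from nose and tail. A cruder reading off the top panel gave about 0.05 rad, also within the limit.
- **Bystanders:** no move went near the mug, mouse or webcam. I did not measure their positions again at the end.

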